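Slacken the brass-winged string tensioner whose thread hand is unknown

ROBOT

A 6-joint arm with a two-finger parallel gripper is mounted at the origin on the work surface. World frame = base frame: x ahead of the robot, y to its left, z up, the work surface at z = 0. Lengths are in m, angles in degrees, forces in N, time in s.
With the tool pointing down it reaches from about 0.375 to 0.975 m from the base axis. Payload 3.8 kg.
Tool frame: the origin (TCP) lies on the mounting face of the last link; the fingertips stand 173 mm ahead of it and the grasp point (between the pads) lies 155 mm ahead of it (arm.tip_reach is the distance from the TCP to the fingertips, in m); x points along the fingers, y is the direction in which the jaws open and shut, and the axes are right-handed (so a half turn about x gives the same grasp; the last joint's range is limited). The gripper opens to 85 mm and grips with 20 to 120 N. Pads are 22 mm wide; open, the fingers measure 114 mm over their backs; the gripper's body (76 mm by 85 mm) begins 54 mm behind the grasp point. The pads swing forward as they close: fully open they stand 13 mm farther back than shut.
Start: joints at [-72.989, 15.12, 91.902, -0, 72.978, -2.114], TCP at [0.221, -0.638, 0.405] pointing down, gripper open.
Joint ranges: [-150.88, 150.88], [-54.13, 125.18], [17.81, 147.31], [-75.09, 255.09], [0, 152.58], [-146.25, 146.25]. Speed limits (degrees/s): [147.25, 147.25, 180, 180, 180, 180].

INTERFACE

Orientations are given as a 3x3 rotation matrix whose columns are the frame's x, y, z axes.
In Python, from station import arm, eyes, finder gives the robot as it stands.
- The arm moves only by the tool step_arm, never from a script. Its argument "series" is one flat list of numbers, 7 for each row, row after row: the closure, from -1 (fully open) to 1 (shut), so that 0 is half open, then the shift along the world's x, y, z as a fraction of full scale, then the turn, a rotation vector about the world's x, y, z as a fraction of full scale. In form: [jaw, x, y, z, wx, wy, wz, jaw, x, y, z, wx, wy, wz, ...]. A call has 1 to 20 rows; each row is the pose to reach, as a shift and turn from the pose measured when the call began; what a row does not reach only later rows make up. Full scale, the value 1, is 0.5 m for a shift and 2 rad for a turn. A row lasts 1/10 s, in which the tool goes at most 50 mm and 8.59 degrees, less where a joint would pass 70% of its speed; a pose out of reach is approached as far as the arm can. A call with a number of a shift or a turn outside -1 to 1 is refused whole. A call with a gripper value outside its range is refused whole. The fingers move at their own pace and stop on an object; the grip force is fixed at half the most. Time passes only in rows, so rows that repeat a pose let the fingers close. It gives the time, the measured TCP pose, the force and the opening at its end, in the units of the state.
- arm.get_obs(): the state, without advancing time (a new reading comes with each control period).
- eyes.camera(name): name is "scene" or "top" or "wrist"; returns a dict with "frame" (384x512x3 uint8, blue, green, red), "intrinsics" (3x3 intrinsics, pixels), "R" (3x3) and "t" (3): a world point X has camera coordinates R X + t. Camera axes: x right, y down, z forward; pixel columns grow to the right and rows downward; lengths in m; the calibration is good to about 2 mm. A picture is of the moment at which its call begins. There is no depth.
- arm.job_done(): hands the job in, once; it reports no verdict.
Trained networks look in the newest picture that a camera, given by its name, has taken for a name from the list of things; names that differ only in an ending like _2 or _b are one class to them, and where a whole thing is asked for, a point or a joint stands for the part that bears it (a point fixed in the world has none). Each returns a list of dicts, best first, with "score" (0 to 1); they miss things now and then, are a little off and sometimes report something else, mostly with a low value. They report only what shows in the picture. A call takes as long as a camera call. They do not tell look-alikes from the thing itself.
- finder.cut_out(query, camera): "region" (384x512 bool, what is visible of it) and "pixel" ([column, row] in pixels, amid what is visible of it).
- finder.landmark_of(query, camera): "pixel" ([column, row] in pixels: a listed point, or the origin of a listed thing).
The state is a dict: "time_s": time; "joint_pos": joint angles; "qvel": joint speeds; "joint_torque": joint torques, N m; "position": TCP position; "orientation": TCP orientation; "wrist_force": force on the tool from outside, world axes, zero at the start; "torque": the same for the moment, N m; "opening": opening from 0.0 (shut) to 1.0 (fully open).
Only numpy, scipy, OpenCV 4.12 (cv2) and the standard library are available. Lean on these libraries where they do the work, as an engineer would, in place of code of your own. Each camera call takes 0.05 s, during which the arm holds its last target.

TASK

Slacken the string tensioner with the brass wing key. Nobody remembers whether its thread is left- or right-handed, so try to turn the key, feel which way gives, and turn it that way by at least 45 degrees, leaving it there. Leave the black and the blue wing keys as they are.

Things in the scene. Friction and masses are not known exactly. Their poses are not given: they have to be found in the camera images.
- brass_wing_grip (a point): centre of the brass wing key: an upright flat bar 60 mm long (this point's x), 12 mm thick (y), from 60 to 94 mm above the bench (this point at 79), turning about the vertical axis through this point. Under it a grey casting 80 x 80 mm, top at 51 mm, with a 44 mm round boss up to 55 mm, screwed down. Black- and blue-keyed twins stand over 150 mm away, places swapped at random.
- brass_wing (a joint): angle of the brass key, rad, near 0 at the start, growing counter-clockwise seen from above; about 0.2 N m of friction, stays where it is left. One way, not visible and changing from start to start, it has about 0.1 rad of play and then binds springily (0.2 to 0.3 rad if pushed, never 0.4); the other way it turns freely to 1.75 rad.
- black_wing (a joint): angle of the black key of another tensioner, same shape, to be left alone; near 0 at the start
- blue_wing (a joint): angle of the blue key of the third tensioner, same shape, to be left alone; near 0 at the start
Not all that is in view belongs to the job. Leave any green or pink look-alike of the part that bears brass_wing_grip alone. What is shaped like the part that bears blue_wing but green is not meant.

How it is judged:
By the outcome, as a careful person would: the job done as asked, in the order asked, and still so for the second after the job is handed in, with the robot touching nothing.
It also fails if it takes over 38 s, if anything falls off the work surface, if the arm or the gripper's body presses on something with over 40 N, if the wrist force passes 120 N, or if a joint passes its speed limit or range.

## Working session

There is one attempt and no reset: what is moved stays moved. The work goes in short steps, Python scripts to look and compute and a tool call to move; the robot and the scene stay as the last step left them, time stands still between calls to the robot, and variables do not carry over. Pictures are saved under pics/ and viewed, and the job is handed in when it is done.

Besides the shell and the picture viewer there is one more tool, called after "Request:" as name(argument=value, ...) on one line, values as JSON. step_arm: Moves the arm, as the interface text tells. Its arguments: {"type":"object","properties":{"series":{"type":"array"}},"required":["series"]}

```bash
ls; mkdir -p pics; python3 - <<'E'
from station import arm, eyes, finder
import cv2,numpy as np
o=arm.get_obs(); print({k:np.round(v,3).tolist() for k,v in o.items()})
for n in ["scene","top"]:
    c=eyes.camera(n); cv2.imwrite(f"pics/{n}0.png",c["frame"])
    np.savez(f"{n}0.npz",**c)
    for q in ["brass_wing_grip","black_wing","blue_wing"]:
        print(n,q,[(np.round(d["pixel"]).tolist(),round(d["score"],2)) for d in finder.landmark_of(q,n)][:5],[(np.round(d["pixel"]).tolist(),round(d["score"],2),int(d["region"].sum())) for d in finder.cut_out(q,n)][:5])
E
```

```text
pics
{'time_s': 0.0, 'joint_pos': [-72.989, 15.171, 91.985, 0.001, 72.977, -2.115], 'qvel': [-0.012, -0.025, -0.012, -0.016, -0.086, 0.023], 'joint_torque': [-0.0, -51.511, -36.732, 0.0, 0.013, 0.0], 'position': [0.221, -0.637, 0.403], 'orientation': [[-0.001, 0.328, -0.945], [0.002, -0.945, -0.328], [-1.0, -0.002, -0.0]], 'wrist_force': [0.799, -0.332, 0.101], 'torque': [-0.012, -0.012, -0.045], 'opening': 1.0}
scene brass_wing_grip [([201.0, 227.0], 0.72), ([105.0, 266.0], 0.68), ([284.0, 246.0], 0.56)] [([285.0, 246.0], 0.97, 475), ([199.0, 228.0], 0.71, 441), ([103.0, 271.0], 0.63, 327)]Traceback (most recent call last):
  File "<stdin>", line 8, in <module>
ValueError: it knows: brass_wing_grip
```

```bash
python3 - <<'E'
from station import arm, eyes, finder
import cv2,numpy as np
for n in ["scene","top"]:
    c=eyes.camera(n); cv2.imwrite(f"pics/{n}1.png",c["frame"])
    np.savez(f"{n}0.npz",**c)
    q="brass_wing_grip"
    print(n,q,[(np.round(d["pixel"],1).tolist(),round(d["score"],2)) for d in finder.landmark_of(q,n)][:5],[(np.round(d["pixel"]).tolist(),round(d["score"],2),int(d["region"].sum())) for d in finder.cut_out(q,n)][:5])
E
```

```text
scene brass_wing_grip [([104.9, 270.3], 0.84), ([198.3, 224.6], 0.79), ([286.5, 247.8], 0.73)] [([285.0, 247.0], 0.88, 470), ([101.0, 269.0], 0.7, 360), ([201.0, 225.0], 0.62, 416)]
top brass_wing_grip [([384.5, 256.1], 0.58), ([292.4, 148.8], 0.57)] [([386.0, 257.0], 0.7, 214), ([292.0, 152.0], 0.5, 154), ([310.0, 219.0], 0.47, 205)]
```

View pics/scene0.png

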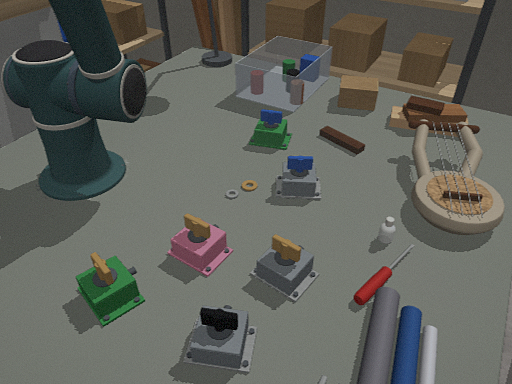

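View pics/top1.png

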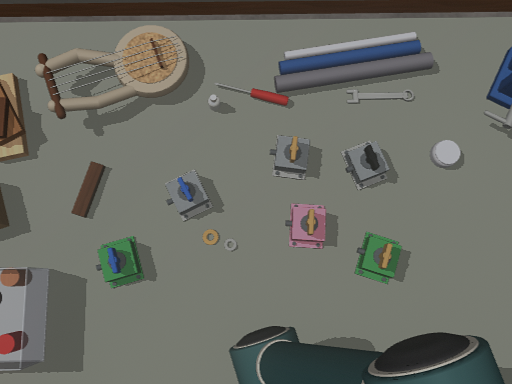

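Brass-key candidates are:
- grey casting: scene (285,248), top (293,150)
- pink casting: scene (200,227), top (311,222)
- green casting: scene (105,270), top (386,257)

The description asks for grey, so I choose the first. Next I'll check it in a crop and measure it.

```bash
cat > h.py <<'E'
import numpy as np,cv2
def ray(c,px):
    K,R,t=c["intrinsics"],c["R"],c["t"]
    d=R.T@np.linalg.solve(K,[px[0],px[1],1.]); return -R.T@t,d
def onz(c,px,z):
    o,d=ray(c,px); return o+d*(z-o[2])/d[2]
def proj(c,X):
    p=c["intrinsics"]@(c["R"]@np.asarray(X)+c["t"]); return p[:2]/p[2]
def brass(f,box):
    x0,y0,x1,y1=box
    h=cv2.cvtColor(f,cv2.COLOR_BGR2HSV); m=(cv2.inRange(h,(8,100,60),(25,255,255))>0)
    k=np.zeros_like(m);k[y0:y1,x0:x1]=m[y0:y1,x0:x1];return k
E
python3 - <<'E'
from h import *
S=dict(np.load("scene0.npz"));T=dict(np.load("top0.npz"))
ms=brass(S["frame"],(265,225,310,270));mt=brass(T["frame"],(280,130,310,170))
for n,c,m in(("s",S,ms),("t",T,mt)):
    ys,xs=np.nonzero(m);print(n,len(xs),xs.mean(),ys.mean(),xs.min(),xs.max(),ys.min(),ys.max())
    print("cam",-c["R"].T@c["t"])
# fit: silhouette of box model
from scipy.optimize import minimize
from scipy.spatial import ConvexHull
def mask(c,p):
    x,y,a=p; s=8
    u=np.array([np.cos(a),np.sin(a)]);v=np.array([-u[1],u[0]])
    P=[proj(c,[*(np.array([x,y])+i*.03*u+j*.006*v),z]) for i in(-1,1) for j in(-1,1) for z in(.060,.094)]
    h=cv2.convexHull(np.float32(P)); im=np.zeros((384,512),np.uint8)
    cv2.fillConvexPoly(im,np.int32(np.round(h*16)),255,shift=4,lineType=cv2.LINE_AA);return im/255.
def cost(p): return sum(np.abs(mask(c,p)-m).sum() for c,m in((S,ms),(T,mt)))
ys,xs=np.nonzero(mt);g=onz(T,(xs.mean(),ys.mean()),.079);print("g",g,"scene",onz(S,(285,248),.079))
best=min((minimize(cost,[g[0],g[1],a],method="Nelder-Mead",options=dict(initial_simplex=[[g[0],g[1],a],[g[0]+.01,g[1],a],[g[0],g[1]+.01,a],[g[0],g[1],a+.3]])) for a in np.arange(0,3.1,.4)),key=lambda r:r.fun)
print(best.x,np.degrees(best.x[2]),best.fun,ms.sum(),mt.sum())
a=np.array([cv2.resize(S["frame"][210:300,240:330],(400,400)),cv2.resize(T["frame"][115:205,250:340],(400,400))])
cv2.imwrite("pics/crop.png",np.hstack(list(a)))
E
```

```text
s 471 285.9978768577495 248.08067940552016 272 300 235 261
cam [ 0.82469069 -0.54210084  0.65714733]
t 131 293.53435114503816 148.19847328244273 290 297 136 161
cam [0.29191212 0.08648688 1.18841904]
g [ 0.60672846 -0.04042137  0.079     ] scene [ 0.6032389  -0.04334629  0.079     ]
[ 0.60397044 -0.04051158 -0.26280527] -15.057632988903633 205.38823529411764 471 131
```

View pics/crop.png

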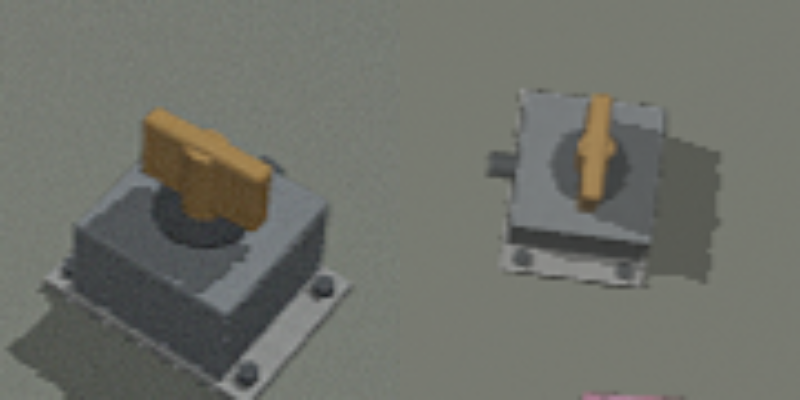

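The crop confirms a brass key on a grey casting, at about (0.604,-0.041) with the bar near -15°. I'm moving above it, with the jaws across the bar.

Request:
step_arm(series=[-1, 0.6, 0.96, 0, 0, 0, 0.65, -1, 0.6, 0.96, 0, 0, 0, 0.65, -1, 0.6, 0.96, 0, 0, 0, 0.65, -1, 0.6, 0.96, 0, 0, 0, 0.65, -1, 0.6, 0.96, 0, 0, 0, 0.65, -1, 0.6, 0.96, 0, 0, 0, 0.65, -1, 0.6, 0.96, 0, 0, 0, 0.65, -1, 0.6, 0.96, 0, 0, 0, 0.65, -1, 0.6, 0.96, 0, 0, 0, 0.65, -1, 0.6, 0.96, 0, 0, 0, 0.65, -1, 0.6, 0.96, 0, 0, 0, 0.65, -1, 0.6, 0.96, 0, 0, 0, 0.65, -1, 0.6, 0.96, 0, 0, 0, 0.65])

```text
time_s: 1.75
position: [0.5221, -0.1557, 0.4047]
orientation: [[0.0, 0.998, 0.067], [0.0, 0.067, -0.998], [-1.0, 0.0, -0.0]]
wrist_force: [-0.9, -0.6, -0.0]
opening: 0.999
```

Request:
step_arm(series=[-1, 0.164, 0.23, -0.05, 0, 0, 0.62, -1, 0.164, 0.23, -0.05, 0, 0, 0.62, -1, 0.164, 0.23, -0.05, 0, 0, 0.62, -1, 0.164, 0.23, -0.05, 0, 0, 0.62, -1, 0.164, 0.23, -0.05, 0, 0, 0.62, -1, 0.164, 0.23, -0.05, 0, 0, 0.62, -1, 0.164, 0.23, -0.05, 0, 0, 0.62, -1, 0.164, 0.23, -0.05, 0, 0, 0.62, -1, 0.164, 0.23, -0.05, 0, 0, 0.62, -1, 0.164, 0.23, -0.05, 0, 0, 0.62])

```text
time_s: 2.75
position: [0.6038, -0.0425, 0.3797]
orientation: [[-0.0, 0.262, 0.965], [-0.0, 0.965, -0.262], [-1.0, -0.001, -0.0]]
wrist_force: [0.0, -0.3, 0.1]
opening: 1.001
```

```bash
python3 - <<'E'
from station import arm, eyes, finder
from h import *
o=arm.get_obs();print(o["position"],np.degrees(np.arctan2(o["orientation"][1][1],o["orientation"][0][1])),o["joint_pos"],o["torque"])
c=eyes.camera("wrist");np.savez("w1.npz",**c);f=c["frame"].copy();print(-c["R"].T@c["t"])
for p in(-15,):
    u=np.array([np.cos(np.radians(p)),np.sin(np.radians(p))])*.03;g=np.array([.604,-.0405])
    a,b=[tuple(int(v) for v in proj(c,[*(g+s*u),.094])) for s in(-1,1)]
    print(a,b);cv2.circle(f,a,3,(0,0,255),1);cv2.circle(f,b,3,(0,0,255),1)
cv2.imwrite("pics/w1.png",f)
E
```

```text
[ 0.60377178 -0.04249282  0.37965956] 74.7888932826359 [-6.37472654e+00  8.61199258e+00  1.02372034e+02 -3.27240477e-02
  6.90356449e+01 -8.11519021e+01] [-0.02091458 -0.02000509  0.00079145]
[ 0.52941278 -0.02166006  0.34938961]
(255, 153) (255, 212)
```

View pics/w1.png

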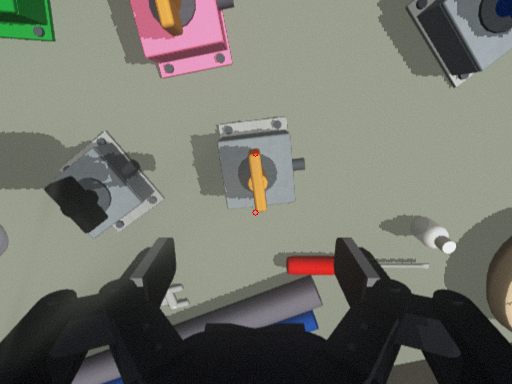

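```bash
python3 - <<'E'
from h import *
from scipy.optimize import minimize
C=dict(np.load("w1.npz"));T=dict(np.load("top0.npz"));S=dict(np.load("scene0.npz"))
M=brass(C["frame"],(225,130,290,225));ys,xs=np.nonzero(M);print(M.sum(),xs.min(),xs.max(),ys.min(),ys.max())
def mask(c,p):
    x,y,a=p;u=np.array([np.cos(a),np.sin(a)]);v=np.array([-u[1],u[0]])
    P=[proj(c,[*(np.array([x,y])+i*.03*u+j*.006*v),z]) for i in(-1,1) for j in(-1,1) for z in(.060,.094)]
    h=cv2.convexHull(np.float32(P)); im=np.zeros((384,512),np.uint8)
    cv2.fillConvexPoly(im,np.int32(np.round(h*16)),255,shift=4,lineType=cv2.LINE_AA);return im/255.
ms=brass(S["frame"],(265,225,310,270));mt=brass(T["frame"],(280,130,310,170))
for L in ([(C,M)],[(T,mt)],[(S,ms)],[(C,M),(S,ms),(T,mt)]):
    cost=lambda p:sum(np.abs(mask(c,p)-m).sum() for c,m in L)
    r=min((minimize(cost,[.604,-.041,a],method="Nelder-Mead",options=dict(initial_simplex=[[.604,-.041,a],[.609,-.041,a],[.604,-.036,a],[.604,-.041,a+.15]])) for a in np.arange(-.7,.3,.15)),key=lambda r:r.fun)
    print(r.x,np.degrees(r.x[2]),r.fun)
E
```

```text
847 248 267 149 211
[ 0.60563065 -0.03883177 -0.1447884 ] -8.295763994795934 217.42352941176472
[ 0.60510498 -0.04006616 -0.21703802] -12.435362715790546 73.71764705882353
[ 0.60298252 -0.04082535 -0.31294313] -17.93032078412092 120.27843137254902
[ 0.60446863 -0.03897375 -0.15775693] -9.038806190830996 454.08627450980396
```

Request:
step_arm(series=[-1, 0.002, 0.006, -0.08, 0, 0, 0.052, -1, 0.002, 0.006, -0.16, 0, 0, 0.052, -1, 0.002, 0.006, -0.22, 0, 0, 0.052, -1, 0.002, 0.006, -0.26, 0, 0, 0.052, -1, 0.002, 0.006, -0.287, 0, 0, 0.052, -1, 0.002, 0.006, -0.287, 0, 0, 0.052, -1, 0.002, 0.006, -0.287, 0, 0, 0.052])

```text
time_s: 3.5
position: [0.6052, -0.0397, 0.2369]
orientation: [[0.001, 0.163, 0.987], [-0.001, 0.987, -0.163], [-1.0, -0.0, 0.001]]
wrist_force: [1.0, 0.2, 0.1]
opening: 1.0
```

```bash
python3 - <<'E'
from station import arm, eyes, finder
from h import *
o=arm.get_obs();print(o["position"],o["wrist_force"],o["torque"],np.degrees(np.arctan2(o["orientation"][1][1],o["orientation"][0][1])))
c=eyes.camera("wrist");cv2.imwrite("pics/w2.png",c["frame"])
E
```

```text
[ 0.60522495 -0.03971024  0.23689581] [1.0174838  0.16492531 0.11392526] [ 0.03728386 -0.01601028  0.00490371] 80.64517510405321
```

View pics/w2.png

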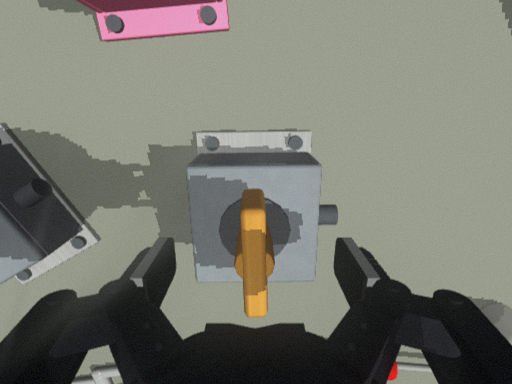

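The bar now lies at columns 245–267, upright and centred between the jaws. Closing.

Request:
step_arm(series=[1, 0, 0, 0, 0, 0, 0, 1, 0, 0, 0, 0, 0, 0, 1, 0, 0, 0, 0, 0, 0, 1, 0, 0, 0, 0, 0, 0, 1, 0, 0, 0, 0, 0, 0, 1, 0, 0, 0, 0, 0, 0, 1, 0, 0, 0, 0, 0, 0, 1, 0, 0, 0, 0, 0, 0, 1, 0, 0, 0, 0, 0, 0, 1, 0, 0, 0, 0, 0, 0, 1, 0, 0, 0, 0, 0, 0, 1, 0, 0, 0, 0, 0, 0])

```text
time_s: 4.75
position: [0.6056, -0.0398, 0.238]
orientation: [[0.002, 0.162, 0.987], [-0.001, 0.987, -0.162], [-1.0, -0.001, 0.002]]
wrist_force: [-3.0, -2.0, 4.4]
opening: 0.13
```

```bash
cat > st.py <<'E'
from station import arm
import numpy as np
o=arm.get_obs();print(o["time_s"],np.round(o["position"],4),"F",np.round(o["wrist_force"],2),"M",np.round(o["torque"],3),"yaw",np.degrees(np.arctan2(o["orientation"][1][1],o["orientation"][0][1])),"op",o["opening"],"j6",o["joint_pos"][5],"tq",np.round(o["joint_torque"],2))
E
python3 st.py
```

```text
4.75 [ 0.6056 -0.0398  0.238 ] F [-2.97 -2.03  4.37] M [-0.432  0.437 -0.005] yaw 80.65993578788802 op 0.1299994048199074 j6 -86.72237318787103 tq [ 1.760e+00 -4.455e+01 -3.031e+01  7.500e-01 -7.500e-01 -4.000e-02]
```

Gripped, with an opening of about 11 mm. First I'll try counter-clockwise, about 8°.

Request:
step_arm(series=[1, 0, 0, 0, 0, 0, 0.02, 1, 0, 0, 0, 0, 0, 0.04, 1, 0, 0, 0, 0, 0, 0.06, 1, 0, 0, 0, 0, 0, 0.07, 1, 0, 0, 0, 0, 0, 0.07])

```text
time_s: 5.25
position: [0.6056, -0.0397, 0.238]
orientation: [[0.002, 0.023, 1.0], [-0.0, 1.0, -0.023], [-1.0, -0.0, 0.002]]
wrist_force: [-3.2, -0.8, 3.5]
opening: 0.13
```

```bash
python3 st.py
```

```text
5.25 [ 0.6056 -0.0397  0.238 ] F [-3.24 -0.76  3.5 ] M [-0.019  0.261 -0.057] yaw 88.66619895393309 op 0.12981595741431734 j6 -94.75319147497562 tq [  0.42 -45.29 -30.59   0.14  -0.57  -0.18]
```

Request:
step_arm(series=[1, 0, 0, 0, 0, 0, 0.015, 1, 0, 0, 0, 0, 0, 0.03, 1, 0, 0, 0, 0, 0, 0.045])

```text
time_s: 5.55
position: [0.6056, -0.0396, 0.238]
orientation: [[0.002, -0.068, 0.998], [0.0, 0.998, 0.068], [-1.0, -0.0, 0.002]]
wrist_force: [-1.6, -0.4, 4.4]
opening: 0.134
```

```bash
python3 st.py
```

```text
5.55 [ 0.6056 -0.0396  0.238 ] F [-1.64 -0.38  4.38] M [-0.031  0.27  -0.205] yaw 93.9208267440566 op 0.1344686691533003 j6 -100.02661107356685 tq [  0.54 -45.29 -30.61   0.06  -0.58   0.11]
```

Request:
step_arm(series=[1, 0, 0, 0, 0, 0, 0.015, 1, 0, 0, 0, 0, 0, 0.03])

```text
time_s: 5.75
position: [0.6056, -0.0395, 0.238]
orientation: [[0.002, -0.13, 0.992], [0.0, 0.992, 0.13], [-1.0, 0.0, 0.002]]
wrist_force: [-1.5, 0.1, 4.1]
opening: 0.133
```

```bash
python3 st.py; python3 - <<'E'
from station import eyes
import cv2
c=eyes.camera("wrist");cv2.imwrite("pics/w3.png",c["frame"])
E
```

```text
5.75 [ 0.6056 -0.0395  0.238 ] F [-1.48  0.12  4.1 ] M [-0.207  0.299 -0.199] yaw 97.46051995914065 op 0.13324259644965128 j6 -103.57979116113282 tq [  0.63 -45.29 -30.61   0.11  -0.58   0.1 ]
```

View pics/w3.png

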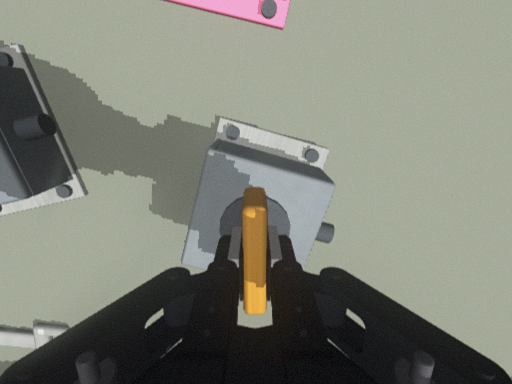

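The moment stays flat at 0.2 N m, which is friction alone, and the bar at columns 243–267 still turns with the jaws. That points to CCW being free. Another 9° takes it past 0.4 rad to confirm.

Request:
step_arm(series=[1, 0, 0, 0, 0, 0, 0.02, 1, 0, 0, 0, 0, 0, 0.04, 1, 0, 0, 0, 0, 0, 0.06, 1, 0, 0, 0, 0, 0, 0.08])

```text
time_s: 6.2
position: [0.6056, -0.0393, 0.238]
orientation: [[0.002, -0.289, 0.957], [0.001, 0.957, 0.289], [-1.0, 0.001, 0.002]]
wrist_force: [-2.2, -0.8, 5.1]
opening: 0.131
```

```bash
python3 st.py; python3 - <<'E'
from station import eyes
import cv2
c=eyes.camera("wrist");cv2.imwrite("pics/w4.png",c["frame"])
E
```

```text
6.2 [ 0.6056 -0.0393  0.238 ] F [-2.19 -0.77  5.06] M [-0.014  0.327 -0.215] yaw 106.76983935541325 op 0.13076809089477484 j6 -112.91424012625217 tq [  0.2  -45.21 -30.66  -0.05  -0.65   0.21]
```

View pics/w4.png

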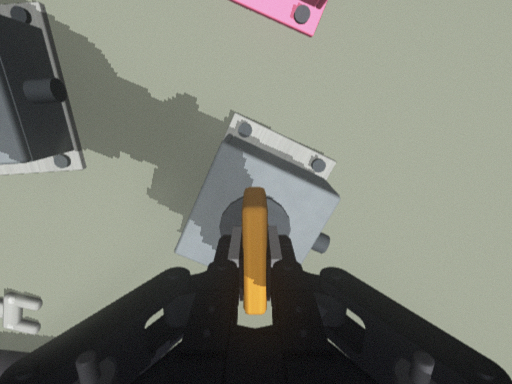

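It is now past 0.4 rad with the moment still flat, so CCW is the free way. Turning to about 55° in total.

Request:
step_arm(series=[1, 0, 0, 0, 0, 0, 0.03, 1, 0, 0, 0, 0, 0, 0.06, 1, 0, 0, 0, 0, 0, 0.09, 1, 0, 0, 0, 0, 0, 0.12, 1, 0, 0, 0, 0, 0, 0.15, 1, 0, 0, 0, 0, 0, 0.18, 1, 0, 0, 0, 0, 0, 0.21, 1, 0, 0, 0, 0, 0, 0.24, 1, 0, 0, 0, 0, 0, 0.255, 1, 0, 0, 0, 0, 0, 0.255, 1, 0, 0, 0, 0, 0, 0.255])

```text
time_s: 7.35
position: [0.6053, -0.0387, 0.238]
orientation: [[0.0, -0.72, 0.694], [0.003, 0.694, 0.72], [-1.0, 0.002, 0.002]]
wrist_force: [-3.6, 1.8, 5.1]
opening: 0.135
```

```bash
python3 st.py; python3 - <<'E'
from station import eyes
import cv2
c=eyes.camera("wrist");cv2.imwrite("pics/w5.png",c["frame"])
E
```

```text
7.35 [ 0.6053 -0.0387  0.238 ] F [-3.62  1.8   5.07] M [0.201 0.453 0.005] yaw 136.05824672532907 op 0.1348812866571712 j6 -142.23813544987306 tq [ -1.08 -44.71 -30.99  -0.33  -1.03   0.  ]
```

View pics/w5.png

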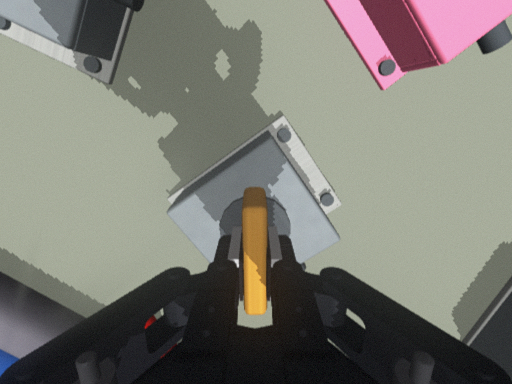

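The bar is still upright between the pads, with the casting rotated about 55° in view. Now I'll release and lift.

Request:
step_arm(series=[-1, 0, 0, 0, 0, 0, 0, -1, 0, 0, 0, 0, 0, 0, -1, 0, 0, 0, 0, 0, 0, -1, 0, 0, 0, 0, 0, 0, -1, 0, 0, 0, 0, 0, 0, -1, 0, 0, 0, 0, 0, 0, -1, 0, 0, 0, 0, 0, 0, -1, 0, 0, 0, 0, 0, 0, -1, 0, 0, 0, 0, 0, 0, -1, 0, 0, 0, 0, 0, 0, -1, 0, 0, 0.06, 0, 0, 0, -1, 0, 0, 0.14, 0, 0, 0, -1, 0, 0, 0.22, 0, 0, 0, -1, 0, 0, 0.3, 0, 0, 0, -1, 0, 0, 0.3, 0, 0, 0, -1, 0, 0, 0.3, 0, 0, 0])

```text
time_s: 9.0
position: [0.6057, -0.0386, 0.3898]
orientation: [[0.004, -0.72, 0.694], [0.003, 0.694, 0.72], [-1.0, -0.001, 0.004]]
wrist_force: [0.1, 0.4, -0.7]
opening: 1.0
```

```bash
python3 st.py; python3 - <<'E'
from station import eyes
from h import *
from scipy.optimize import minimize
c=eyes.camera("wrist")
M=brass(c["frame"],(180,100,340,260))
def mask(c,p):
    x,y,a=p;u=np.array([np.cos(a),np.sin(a)]);v=np.array([-u[1],u[0]])
    P=[proj(c,[*(np.array([x,y])+i*.03*u+j*.006*v),z]) for i in(-1,1) for j in(-1,1) for z in(.060,.094)]
    h=cv2.convexHull(np.float32(P)); im=np.zeros((384,512),np.uint8)
    cv2.fillConvexPoly(im,np.int32(np.round(h*16)),255,shift=4,lineType=cv2.LINE_AA);return im/255.
r=min((minimize(lambda p:np.abs(mask(c,p)-M).sum(),[.605,-.04,a],method="Nelder-Mead",options=dict(initial_simplex=[[.605,-.04,a],[.609,-.04,a],[.605,-.036,a],[.605,-.04,a+.15]])) for a in np.arange(-.3,1.3,.15)),key=lambda r:r.fun)
print(M.sum(),r.x,np.degrees(r.x[2]),r.fun)
t=eyes.camera("scene");cv2.imwrite("pics/end.png",np.vstack([np.hstack([cv2.resize(c["frame"],(400,300)),cv2.resize(t["frame"],(400,300))])]))
E
```

```text
9.0 [ 0.6057 -0.0386  0.3898] F [ 0.06  0.45 -0.65] M [-0.034  0.033  0.03 ] yaw 136.0648098097386 op 1.0002163692934338 j6 -142.17811767577925 tq [ 0.000e+00 -4.632e+01 -3.804e+01  2.000e-02 -7.000e-02  0.000e+00]
764 [ 0.60493353 -0.03768357  0.7856066 ] 45.01194232062632 211.45490196078433
```

View pics/end.png

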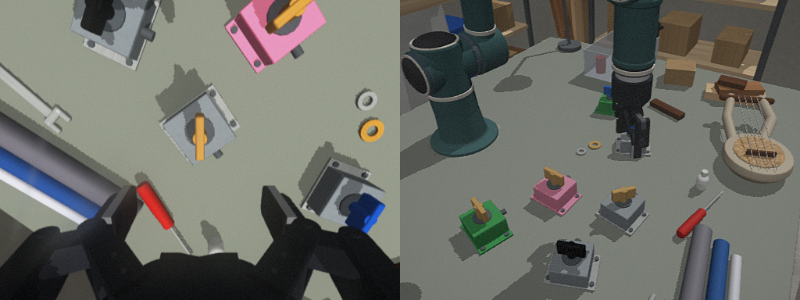

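```bash
python3 -c "
from station import arm
print(arm.job_done())"
```

```text
the job is handed in; nothing more can be done
None
```

The brass wing key on the grey casting is turned about 54–55° counter-clockwise from its start and left there, with the gripper open and lifted clear. The job is handed in, and no verdict was reported.

- **Which way gives:** I gripped the key and tried counter-clockwise first. The resisting moment levelled off at about 0.2 N m (friction alone) and stayed there past 0.4 rad, so that is the free way. I never tried clockwise.
- **Last checks:** The gripper turned 55.4° with the bar still square between the pads. A fit to the wrist picture after release put the bar at about 45° in the world, against about -9° before, so roughly 54° of turn. The wrist force after release was about 0.8 N, and the arm finished at 9.0 s.
- **Disagreement:** The early angle fits differed between cameras: -8° from the wrist, -12° from the top and -18° from the scene. I used -9°, and the wrist view from just above the key showed the bar lined up between the jaws.
- **Other keys:** I sent the arm only to the brass key and did not touch the black, blue, pink or green ones. I did not measure their angles.

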